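Turn a reversed battery pack round in its charger

TASK

One of the two battery packs in the charger was put in the wrong way round, so its narrow contact nose sticks out. Pull that pack right out, turn it end for end keeping the same side up, and slide it back nose first into the same bay until it is fully home. Leave the other pack and the things lying around where they are.

Things in the scene. Friction and masses are not known exactly. Their poses are not given: they have to be found in the camera images.
- charger: White two-bay battery charger fixed to the bench: 160 mm deep (x), 175 mm wide (y), 47 mm tall, its rear quarter sloping up to 67 mm. Origin at the centre of its underside; x points into the bays, z up. The bays' mouths are in the plane x = -80 mm, facing the robot. Bays are centred at y = +47.5 and -47.5 mm. A properly seated pack's blunt end stands 12 mm out of the mouth.
- mouth_left (a point): Centre of the mouth of the +y bay, at charger x = -80, y = +47.5 mm, 20 mm up. The bay is a roofed tunnel 48 mm wide, 40 mm high (roof top at 47 mm), its sides flared by 6 mm each over the first 12 mm. No step: the bench top is its floor. 73 mm inside the mouth it narrows to a throat 32 mm wide and 34 mm deep, which only a pack's nose can enter.
- mouth_right (a point): The same for the other, like bay: charger x = -80, y = -47.5 mm, 20 mm up.
- seat_left (a point): Where the nose's end-face centre lies when a pack is fully home (block against the throat's shoulders) in the +y bay: charger x = +23, y = +47.5 mm, 18 mm up.
- seat_right (a point): The same for the -y bay: charger x = +23, y = -47.5 mm, 18 mm up.
- reversed_pack_mid (a point): Grey battery pack, about 0.3 kg: block 85 long (x) x 44 wide (y) x 36 mm tall, blunt at one end, a black nose at the +x end. It is in either bay the wrong way round: blunt end in, 12 mm of block and the whole nose standing out of the mouth. It slides freely. Point: centre of the 85 mm block, 18 mm up; x axis towards its nose, z up.
- reversed_pack_nose (a point): Centre of the end face of that pack's nose, 72.5 mm along x from the point above. The nose is 30 mm long, 26 mm wide and 28 mm tall (4 to 32 mm above the pack's underside), with brass contact strips on top.
- good_pack_mid (a point): The second pack, same shape and size, seated properly in the other bay: nose inside, blunt end standing 12 mm out. Point: centre of its 85 mm block, 18 mm up; x axis towards its nose. To be left alone.
- vial: Bystander: small amber glass jar, 30 mm across, 62 mm tall; origin at the centre of its base.
- bowl: Bystander: steel bowl, 90 mm across, 35 mm tall; origin at the centre of its base.
- tape: Bystander: paper tape roll lying flat, 60 mm across, 25 mm tall; origin at the centre of its base.
- penlight: Bystander: slim aluminium penlight, 120 x 12 x 12 mm, long along its x; origin under its centre.
- oximeter: Bystander: finger oximeter clip, 60 x 32 x 28 mm; origin under its centre.
- hammer: Bystander: reflex hammer lying flat, 180 mm long, head 50 mm wide and 20 mm tall; origin under the middle of its handle.
Not all that is in view belongs to the job. Leave any orange look-alike of the part that bears reversed_pack_mid alone.

How it is judged (in metres and radians):
On the way:
1. the reversed pack has been pulled right out of its bay (x of reversed_pack_mid in the frame of charger below -0.122 m and x of reversed_pack_nose in the frame of charger below -0.08 m), for 0.1 s.
At the end, for the whole second after the job is handed in: The pack that was reversed is back in its bay nose first, its nose within 7 mm of its fully-home place, same side up (within 0.15 rad); the other pack is within 10 mm of where it was, and each bystander within 30 mm ((distance between reversed_pack_nose and seat_left below 0.007 m or distance between reversed_pack_nose and seat_right below 0.007 m) and angle between reversed_pack_mid's own z axis and vertical below 0.15 rad and distance of good_pack_mid from where it was at the start of the episode below 0.01 m and distance of each of vial, bowl, tape, penlight, oximeter, hammer from where it was at the start of the episode below 0.03 m); the robot touches nothing.
It fails at once if the properly seated pack is moved by more than 10 mm (distance of good_pack_mid from where it was at the start of the episode above 0.01 m).
It fails at once if a bystander is moved by more than 30 mm (distance of any of vial, bowl, tape, penlight, oximeter, hammer from where it was at the start of the episode above 0.03 m).
It also fails if it takes over 58 s, if anything falls off the work surface, if the arm or the gripper's body presses on something with over 40 N, if the wrist force passes 120 N, or if a joint passes its speed limit or range.

ROBOT

A 6-joint arm with a two-finger parallel gripper is mounted at the origin on the work surface. World frame = base frame: x ahead of the robot, y to its left, z up, the work surface at z = 0. Lengths are in m, angles in degrees, forces in N, time in s.
With the tool pointing down it reaches from about 0.325 to 0.775 m from the base axis. Payload 5.5 kg.
Tool frame: the origin (TCP) lies at the centre of the arm's flange, where the gripper is bolted on; the fingertips stand 182 mm ahead of it and the grasp point (between the pads) lies 163 mm ahead of it; z points along the fingers, y is the direction in which the jaws open and shut (so a half turn about z gives the same grasp; the last joint's range is limited). The gripper opens to 88 mm and grips with 3 to 60 N. Pads are 20 mm wide; open, the fingers measure 115 mm over their backs; the gripper's body (75 mm by 178 mm) begins 61 mm behind the grasp point.
Start: joints at [-69.597, 5.22, 70.514, -0, 104.267, -3.249], TCP at [0.241, -0.55, 0.405] pointing down, gripper open.
Joint ranges: [-164.24, 164.24], [-49.07, 125.15], [9.68, 141.18], [-86.29, 266.29], [3.28, 154.24], [-151.56, 151.56]. Speed limits (degrees/s): [147.25, 147.25, 172.46, 180, 180, 180].

INTERFACE

Orientations are given as [roll, pitch, yaw] about the fixed x, y, z axes, in that order (R = Rz(yaw) Ry(pitch) Rx(roll)).
In Python, from station import r gives the robot as it stands. The module is installed in compiled form; this text tells all that it offers. Calls block until the motion is done:
- r.reach(position, orientation): joint-space move of the TCP to a pose.
- r.servo_line(position, rotation=None, speed=0.15): straight line of the TCP; rotation=None keeps the orientation; speed is the mean speed in m/s.
- r.move_joints(angles): joint-space move.
- r.let_go() and r.grab(squeeze=None): open the fingers fully, or close them until they stop; squeeze is the grip in N (None keeps the last).
- r.wait(seconds).
- r.inverse_kinematics(position, orientation): joint angles nearest the present ones, or None.
- r.sense(): the state.
- r.snapshot(name): name is "scene" or "top" or "wrist"; returns a dict with "frame" (480x640x3 uint8, red, green, blue), "fx", "fy", "cx", "cy" (pixels), "R" (3x3) and "t" (3): a world point X has camera coordinates R X + t. Camera axes: x right, y down, z forward; pixel columns grow to the right and rows downward; lengths in m; the calibration is good to about 2 mm. A picture is of the moment at which its call begins. There is no depth.
A pose or a line that the arm cannot do raises r.IKError and nothing moves.
- r.hand_in(): hands the job in, once; it reports no verdict.
The state is a dict: "clock": time; "joints": joint angles; "joint_vel": joint speeds; "joint_torque": joint torques, N m; "tcp_pos": TCP position; "orientation": TCP orientation; "contact_force": force on the tool from outside, world axes, zero at the start; "torque": the same for the moment, N m; "opening": finger opening in m.
Only numpy, scipy, OpenCV 4.12 (cv2) and the standard library are available. Lean on these libraries where they do the work, as an engineer would, in place of code of your own. Each camera call takes 0.05 s, during which the arm holds its last target. There are 200 camera calls.

## Working session

There is one attempt and no reset: what is moved stays moved. The work goes in short steps, each a Python script; the robot and the scene stay as the last script left them, time stands still between calls to the robot, and variables do not carry over. Pictures are saved under pics/ and viewed, about 8 in all and at most 12, crops included, and the job is handed in when it is done.

```bash
mkdir -p pics; python3 - <<'E'
from station import r
import cv2,pickle
for n in("scene","top"):
    s=r.snapshot(n); cv2.imwrite(f"pics/{n}0.png",s["frame"][:,:,::-1]); pickle.dump(s,open(n+".pkl","wb"))
    print(n,s["fx"],s["cx"],s["cy"],s["R"],s["t"])
print(r.sense())
E
```

```text
scene 575.7317793798932 303.82557135878693 250.27553185113797 [[ 0.09729115  0.99515543 -0.01414603]
 [ 0.72545999 -0.08064066 -0.68352387]
 [-0.68135324  0.05623844 -0.72979107]] [-0.03969158 -0.37468938  1.64950695]
top 464.9991437508672 320.94544411517717 238.60498054528776 [[-0.00446121 -0.99998715  0.00240669]
 [-0.99300589  0.00414609 -0.11799203]
 [ 0.11798053 -0.00291625 -0.99301163]] [-0.02038334  0.59869379  0.80269814]
{'clock': 0.1, 'joints': array([-6.95976691e+01,  5.25716737e+00,  7.05740414e+01, -9.71582143e-04,
        1.04267483e+02, -3.24824194e+00]), 'joint_vel': array([-0.08733781, -0.08206679, -0.21154035,  0.00667333, -0.00953981,
        0.03985178]), 'joint_torque': array([ 2.81478693e-03, -4.47859061e+01, -4.07569849e+01,  7.00286287e-02,
        2.84589012e-02, -1.19344591e-04]), 'tcp_pos': array([ 0.24071011, -0.54964713,  0.40364595]), 'orientation': array([-1.79901414e+02, -4.65155693e-03,  2.36503302e+01]), 'contact_force': array([0.81132303, 0.30442323, 0.19963446]), 'torque': array([-0.01201451, -0.00932737,  0.03887238]), 'opening': 0.08785963549107108}
```

View pics/top0.png

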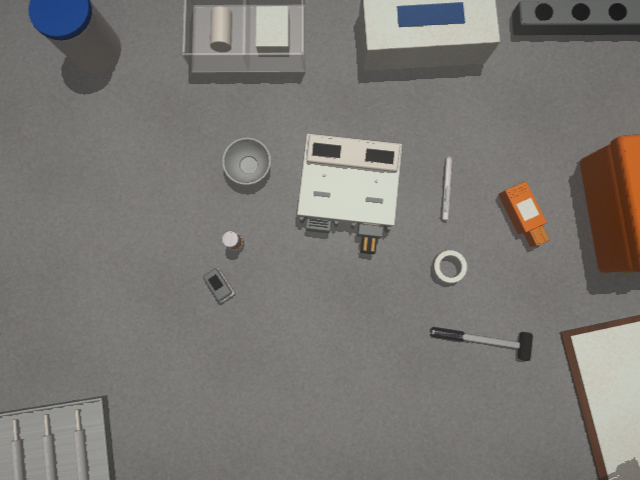

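View pics/scene0.png

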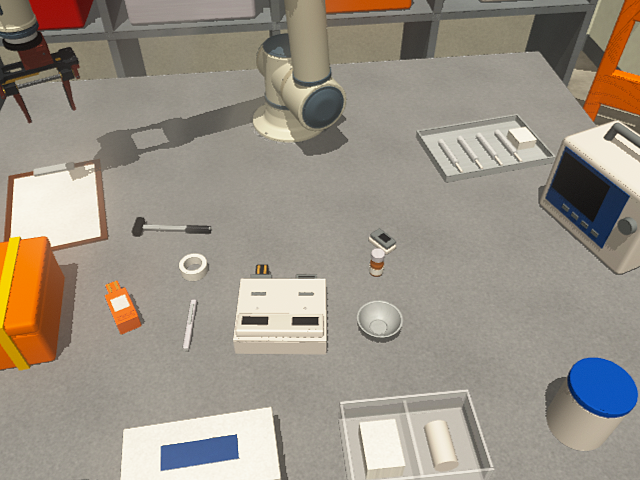

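Candidates: grey pack with its nose out in the right bay, top (369,240); grey pack's blunt end in the left bay, (318,225), which is the good pack; orange look-alike at (526,215). By the description I choose (369,240). I'll move the wrist camera over it for a close check.

```bash
cat >h.py <<'E'
import numpy as np,cv2
def cast(s,uv,z):
    "pixels -> world points on plane z"
    uv=np.atleast_2d(np.array(uv,float)); R=np.array(s["R"]);t=np.array(s["t"])
    d=np.c_[(uv[:,0]-s["cx"])/s["fx"],(uv[:,1]-s["cy"])/s["fy"],np.ones(len(uv))]@R
    c=-R.T@t
    return c+d*((z-c[2])/d[:,2])[:,None]
E
python3 - <<'E'
from station import r
import pickle,cv2
from h import *
s=pickle.load(open("top.pkl","rb"))
print(cast(s,[(298,219),(395,224),(308,136),(401,145)],.047)) 
p=cast(s,[(369,240)],.032)[0];print(p)
print("others",cast(s,[(232,240),(219,286),(246,165),(450,267),(446,188)],.02)[:,:2])
tgt=[p[0]-.06,p[1]+.02,.40]
print(r.inverse_kinematics(tgt,[180,0,0]),r.inverse_kinematics(tgt,[180,0,180]))
r.reach(tgt,[180,0,0])
s=r.snapshot("wrist");pickle.dump(s,open("w1.pkl","wb"));cv2.imwrite("pics/w1.png",s["frame"][:,:,::-1])
print(s["fx"],s["R"],-np.array(s["R"]).T@s["t"],r.sense()["clock"])
E
```

```text
[[ 6.32667213e-01  1.78944423e-02  4.70000000e-02]
 [ 6.22929710e-01 -1.55230560e-01  4.70000000e-02]
 [ 7.85926670e-01 -1.47420224e-04  4.70000000e-02]
 [ 7.68356103e-01 -1.69549901e-01  4.70000000e-02]]
[ 0.59610672 -0.10993787  0.032     ]
others [[ 0.5985422   0.14016766]
 [ 0.51467462  0.16220733]
 [ 0.73966596  0.11654925]
 [ 0.5472987  -0.25817647]
 [ 0.69431873 -0.25619957]]
[-1.31092974e+01 -3.54169112e+00  7.98290651e+01 -2.54444375e-14
  1.03712626e+02  7.68907026e+01] [ -13.10929738   -3.54169112   79.82906507    0.          103.71262605
 -103.10929738]
334.3717235046478 [[-7.58694938e-04 -9.99998991e-01  1.20092251e-03]
 [-9.58484798e-01  1.06963164e-03  2.85141629e-01]
 [-2.85142625e-01 -9.34730459e-04 -9.58484642e-01]] [ 0.61424448 -0.09122603  0.37932278] 2.125
```

View pics/w1.png

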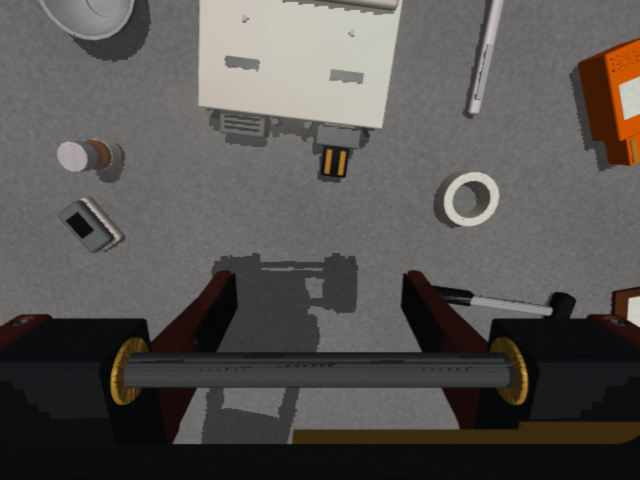

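The wrist view confirms it: at (335,160) there is a black nose with two brass strips and a grey block sticking out of the right bay. At (244,124) is the plain blunt end of the good pack. The roof's front edge runs from (199,105) to (383,127). One close crop will give precise edges.

```bash
python3 - <<'E'
import pickle
from h import *
s=pickle.load(open("w1.pkl","rb")); f=s["frame"]
c=cv2.resize(f[85:195,195:395],None,fx=4,fy=4,interpolation=cv2.INTER_CUBIC)
cv2.imwrite("pics/c1.png",c[:,:,::-1])
m=((f.min(2)>140)).astype(np.uint8); m[:, :190]=0; m[:,410:]=0;m[140:]=0
# roof front edge: lowest white pixel per column
P=[(u+0.0,np.where(m[:,u])[0].max()+.5) for u in range(206,378)]
W=cast(s,P,.047); k=np.polyfit(W[:,1],W[:,0],1)
for _ in range(3):
    e=W[:,0]-np.polyval(k,W[:,1]); g=abs(e)<.0015; k=np.polyfit(W[g,1],W[g,0],1)
print("front edge x=",k,"yaw",np.degrees(np.arctan(-k[0])),g.mean())
for v in (60,80,95): 
    q=np.where(m[v])[0]; print(v,q.min(),q.max(),cast(s,[(q.min()-.5,v),(q.max()+.5,v)],.047)[:,:2])
E
```

```text
front edge x= [0.11783548 0.63928319] yaw -6.720484863988413 1.0
60 199 392 [[ 0.67962573  0.01620396]
 [ 0.67953481 -0.1577695 ]]
80 199 389 [[ 0.66319211  0.01790212]
 [ 0.66309085 -0.15605638]]
95 199 386 [[ 0.65052586  0.01921097]
 [ 0.65041708 -0.15404439]]
```

View pics/c1.png

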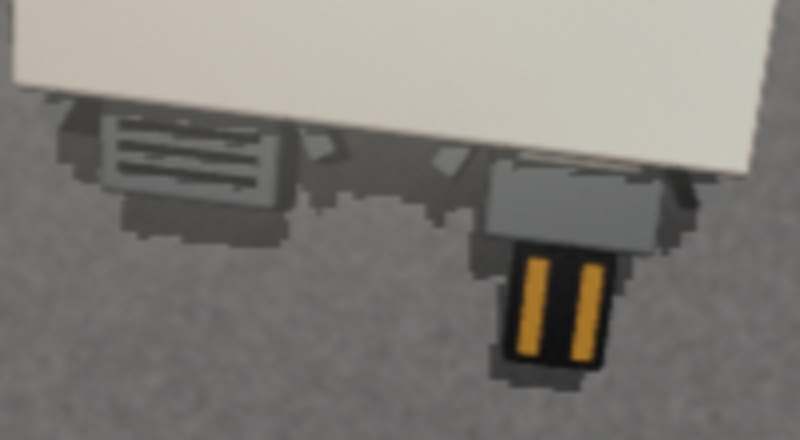

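The charger sits at yaw -6.72°, with the right mouth at about (0.626,-0.113). The crop agrees: nose end centre at (552,365), brass strips up, blunt end of the good pack at (190,155). Next I check the nose point, then grip and pull.

```bash
cat >>h.py <<'E'
th=np.radians(-6.72); M=np.array([.6260,-.1126])
def P(a,z,b=0): # a along bay axis from mouth (into +), b lateral, grasp height z -> TCP
    return [M[0]+a*np.cos(th)-b*np.sin(th), M[1]+a*np.sin(th)+b*np.cos(th), z+.163]
def loc(X):
    d=np.atleast_2d(X)[:,:2]-M; return np.c_[d@[np.cos(th),np.sin(th)],d@[-np.sin(th),np.cos(th)]]*1000
YA=-6.72
E
python3 - <<'E'
from station import r
import pickle
from h import *
s=pickle.load(open("w1.pkl","rb"))
px=lambda L:[(195+u/4-.375,85+v/4-.375) for u,v in L]
print("nose end corners, base (mm rel mouth)",loc(cast(s,px([(503,360),(602,370),(518,245),(615,252)]),.032)))
print("block face top corners",loc(cast(s,px([(486,234),(657,252)]),.036)))
print("good",loc(cast(s,px([(102,186),(270,208)]),.036)))
t=pickle.load(open("top.pkl","rb")); print("hammer",cast(t,[(432,331)],.01))
for a,z in((-.027,.1),(-.027,.022),(-.15,.022)):print(r.inverse_kinematics(P(a,z),[180,0,YA]))
E
```

```text
nose end corners, base (mm rel mouth) [[-51.75637531  13.42866827]
 [-51.32659713 -12.19980169]
 [-22.95583501  13.04824187]
 [-21.80981914 -11.37016225]]
block face top corners [[-21.16393069  21.30998235]
 [-20.50905754 -21.37514749]]
good [[-20.83569112 116.03555505]
 [-21.21417603  74.81339177]]
hammer [[ 0.43183015 -0.22394704  0.01      ]]
[-1.35508367e+01  7.63726584e+00  8.22858817e+01 -2.54444375e-14
  9.00768525e+01  8.31691633e+01]
[-1.35508367e+01  1.04823156e+01  8.72579894e+01 -2.54444375e-14
  8.22596949e+01  8.31691633e+01]
[-1.52767569e+01 -8.40056913e+00  1.06376485e+02 -2.54444375e-14
  8.20240837e+01  8.14432431e+01]
```

Lateral agreement is within 0.6 mm. Both packs read 9 mm further out along the axis, so the roof edge lies behind the true mouth plane. I'll shift the mouth by -9 mm and go.

```bash
cat >>h.py <<'E'
M=M-.009*np.array([np.cos(th),np.sin(th)])+.0003*np.array([-np.sin(th),np.cos(th)])
E
python3 - <<'E'
from station import r
import pickle
from h import *
O=[180,0,YA]
r.reach(P(-.028,.09),O); r.servo_line(P(-.028,.022),speed=.1)
print(r.sense()["contact_force"])
r.grab(25); s=r.sense(); print(s["opening"],s["contact_force"])
r.servo_line(P(-.148,.022),speed=.1); s=r.sense(); print(s["opening"],s["contact_force"],s["clock"])
r.let_go(); r.servo_line(P(-.148,.10),speed=.2)
r.servo_line(P(-.19,.20),speed=.2)
s=r.snapshot("wrist");pickle.dump(s,open("w2.pkl","wb"));cv2.imwrite("pics/w2.png",s["frame"][:,:,::-1]);print(r.sense()["clock"])
E
```

```text
[0.56660013 0.27791593 0.46679116]
0.025746754791397885 [-0.83684977  1.27928308  0.42084692]
0.0259431826403764 [-1.78947356 -0.33239915  0.39871676] 5.9583
8.2917
```

View pics/w2.png

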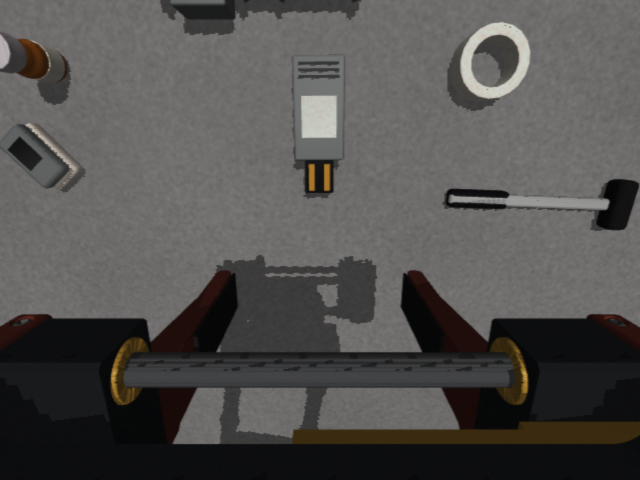

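The pack is fully out and straight: block (293..344, 55..159), nose end at (319,191). Next: measure it, grip near the blunt end, back off, turn 180° and insert.

```bash
python3 - <<'E'
from station import r
import pickle
from h import *
s=pickle.load(open("w2.pkl","rb"))
L=loc(cast(s,[(293,55),(344,54),(344,159),(294,159)],.036)); print(L)
blunt=L[:2,0].mean()/1000; b=L[:,1].mean()/1000
yaw=np.degrees(np.arctan2((L[:2,1].mean()-L[2:,1].mean()),(L[:2,0].mean()-L[2:,0].mean()))); print(blunt,b,yaw)
b=np.clip(b,-.003,.003); g=-.047-.020   # expected blunt end -47 mm
if abs(blunt+.047)<.006: g=blunt-.020
O=[180,0,YA]
r.reach(P(g,.09,b),O); r.servo_line(P(g,.023,b),speed=.1)
r.grab(40); q=r.sense(); print(q["opening"],q["contact_force"])
r.servo_line(P(-.165,.030,0),speed=.12)
j=r.inverse_kinematics(P(-.165,.030),[180,0,YA+180]); print(j)
r.move_joints(j)
q=r.sense(); print(q["opening"],q["orientation"],q["clock"])
s=r.snapshot("top");pickle.dump(s,open("t3.pkl","wb"))
cv2.imwrite("pics/t3.png",cv2.resize(s["frame"][180:340,280:440],None,fx=3.5,fy=3.5,interpolation=cv2.INTER_CUBIC)[:,:,::-1])
s=r.snapshot("wrist");cv2.imwrite("pics/w3.png",s["frame"][:,:,::-1])
E
```

```text
[[ -48.89575713   20.43275527]
 [ -48.15435922  -21.24797156]
 [-131.96399379  -23.0668288 ]
 [-131.96586865   21.38062235]]
-0.048525058175790545 -0.0006253556835992633 0.2990393303586454
0.04404885137113785 [-0.13292765  0.82960175  0.75783011]
[-15.68341451 -12.79605643 109.36993345   0.          83.42612298
 -98.96341451]
0.043559055447933266 [-1.79997808e+02 -3.63291108e-03  1.73262416e+02] 14.1667
```

View pics/t3.png

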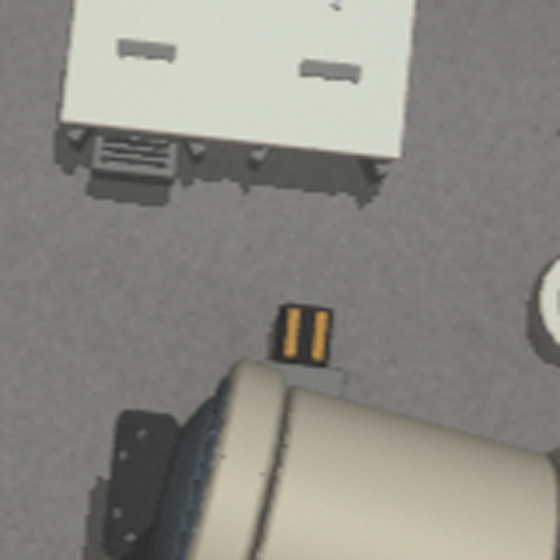

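The top crop shows the nose, brass up, at (306,307), pointing at the open right bay centred at about (315,163). The good pack is unmoved at (135,155). Now insert with force checks.

```bash
python3 - <<'E'
from station import r
import pickle
from h import *
s=pickle.load(open("t3.pkl","rb")); px=lambda L:[(280+u/3.5-.36,180+v/3.5-.36) for u,v in L]
print("nose",loc(cast(s,px([(280,304),(333,308)]),.039)))
f0=r.sense()["contact_force"]
def fa():
    d=r.sense()["contact_force"]-f0; return np.round([d[0]*np.cos(th)+d[1]*np.sin(th),-d[0]*np.sin(th)+d[1]*np.cos(th),d[2]],1)
r.servo_line(P(-.115,.024),speed=.12); print(fa())
a=-.115
while a<-.018:
    a=min(a+.012,-.017); r.servo_line(P(a,.024),speed=.07); f=fa(); print(round(a,3),f)
    if abs(f).max()>25: print("STOP");break
q=r.sense();print(q["opening"],q["clock"])
E
```

```text
nose [[-71.08254538  11.3001598 ]
 [-70.06568996 -15.72944567]]
[-0.6 -0.1 -0.4]
-0.103 [-0.7  0.1 -0.4]
-0.091 [ 0.5 -0.9 -0.6]
-0.079 [-0.6 -0.4 -0. ]
-0.067 [-0.9 -0.  -0.1]
-0.055 [-0.9  0.2 -0.3]
-0.043 [-0.3 -1.3  0.3]
-0.031 [-1.4  0.7 -0.3]
-0.019 [-0.1 -0.2  0.3]
-0.017 [0.6 0.6 0.4]
0.04361560666661378 17.6833
```

It went in without resistance. Now release, back off, close the fingers and push on the blunt end.

```bash
python3 - <<'E'
from station import r
import pickle
from h import *
r.let_go(); r.servo_line(P(-.075,.023),speed=.12); r.grab(10)
f0=r.sense()["contact_force"]
def fa():
    d=r.sense()["contact_force"]-f0; return np.round([d[0]*np.cos(th)+d[1]*np.sin(th),-d[0]*np.sin(th)+d[1]*np.cos(th),d[2]],1)
r.servo_line(P(-.050,.023),speed=.08);print(fa())
a=-.05
while a<-.017:
    a+=.002 if a>-.03 else .005; r.servo_line(P(a,.023),speed=.05); f=fa(); print(round(a,3),f)
    if abs(f).max()>12: print("contact");break
r.servo_line(P(-.09,.03),speed=.15); r.servo_line(P(-.13,.20),speed=.2)
s=r.snapshot("wrist");pickle.dump(s,open("w4.pkl","wb"))
cv2.imwrite("pics/w4.png",cv2.resize(s["frame"][0:180,200:440],None,fx=3,fy=3,interpolation=cv2.INTER_CUBIC)[:,:,::-1]);print(r.sense()["clock"])
E
```

```text
[-0.6 -0.9  1.7]
-0.045 [ 0.2 -0.4  0.6]
-0.04 [-0.6 -0.1  1.1]
-0.035 [-0.7 -0.7  0.7]
-0.03 [-0.1  0.1  0.6]
-0.025 [ 0.1 -0.5  0.5]
-0.023 [-3.9 -0.6  2.6]
-0.021 [-12.6  -0.7   9.3]
contact
24.3917
```

View pics/w4.png

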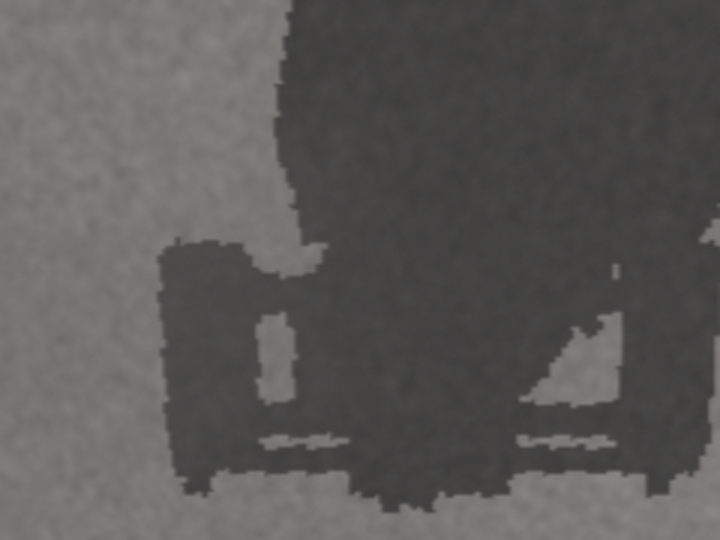

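The push met a firm stop at -22 mm, where a fully home pack should stop it. The wrist camera now faces away (the view shows bare bench and shadow), so I'll turn back to yaw -6.7° and look.

```bash
python3 - <<'E'
from station import r
import pickle
from h import *
r.reach(P(-.13,.20),[180,0,YA])
s=r.snapshot("wrist");pickle.dump(s,open("w5.pkl","wb"))
cv2.imwrite("pics/w5.png",cv2.resize(s["frame"][0:150,160:420],None,fx=3,fy=3,interpolation=cv2.INTER_CUBIC)[:,:,::-1])
t=r.snapshot("top")["frame"].astype(int); o=pickle.load(open("top.pkl","rb"))["frame"].astype(int)
for n,(u,v,d) in dict(vial=(232,240,18),oxi=(219,286,22),bowl=(246,165,30),tape=(450,267,22),pen=(446,188,35),good=(318,225,14)).items():
    print(n,abs(t-o)[v-d:v+d,u-d:u+d].max(2).__gt__(40).sum())
print("hammer",(abs(t-o)[320:365,425:540].max(2)>40).sum(),r.sense()["clock"])
E
```

```text
vial 0
oxi 0
bowl 0
tape 1083
pen 0
good 0
hammer 3562 27.1417
```

View pics/w5.png

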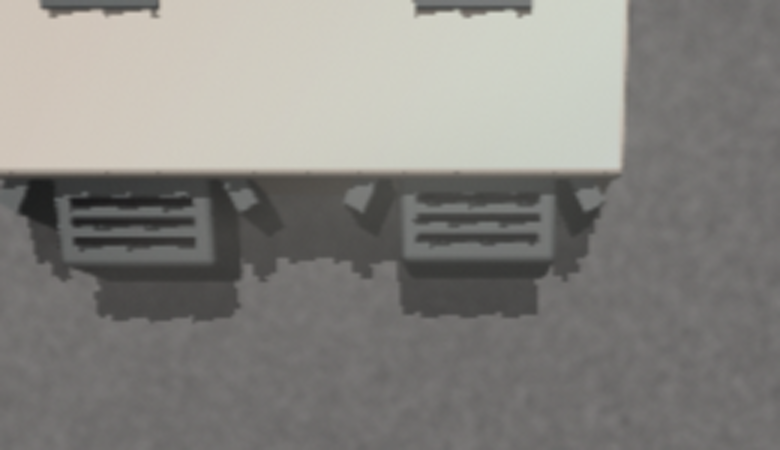

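Both blunt ends stick out equally: front edges at rows 263 (left) and 262 (right) of the crop. The tape and hammer differences are probably the arm or its shadow in the view. I'll return to the start pose to check that.

```bash
python3 - <<'E'
from station import r
import pickle
from h import *
r.move_joints([-69.597, 5.22, 70.514, 0, 104.267, -3.249])
s=r.snapshot("top");t=s["frame"].astype(int); o=pickle.load(open("top.pkl","rb"))["frame"].astype(int)
d=(abs(t-o).max(2)>40).astype(np.uint8)
n,_,st,_=cv2.connectedComponentsWithStats(cv2.dilate(d,np.ones((3,3))))
print(st[1:]); q=r.sense(); print(q["clock"],q["contact_force"])
if all(330<x<400 and 200<y<280 for x,y,*_ in st[1:]): r.hand_in(); print("handed in")
E
```

```text
[[361 222  21  12 208]
 [358 236  20  25 373]
 [616 459  15  12  98]
 [606 470   5   6  26]
 [619 472   5   4  16]
 [615 475   3   3   9]
 [608 477   6   3  16]]
29.0667 [0.06787617 0.00645455 0.49511106]
```

The only changes are at the pack itself and at the image's bottom-right corner, (606-631, 459-480), below the parked gripper. Its fingers are now closed where they started open. The bystanders are unchanged.

```bash
python3 -c "
from station import r
r.hand_in(); print(r.sense()['clock'])"
```

```text
the job is handed in; nothing more can be done
the job is handed in; nothing more can be done
```

The reversed pack is back in the right-hand (-y) bay, nose first and same side up, and I handed the job in at about 29 s. I pulled it out by its nose, gripped it again near the blunt end and turned it 180°. I then slid it in and pushed it home with closed fingers.

**Last checks**
- **Seating:** the push met a firm stop of about 13 N at the expected depth. In the close view both packs' blunt ends stand out equally, to within about 1 mm.
- **Good pack and bystanders:** the before-and-after overhead images differ only at the pack that was moved and in one image corner below the parked gripper, whose fingers are now closed.

**Checks that disagreed**
- **Mouth position:** my first estimate, taken from the roof edge, was 9 mm too deep. Both packs' ends showed the same offset, so I corrected it before gripping.
- **Tape and hammer:** one image comparison flagged changes there. They vanished once the arm was out of the way.
- **Before insertion:** the overhead camera put the nose about 2 mm off the bay's centre line. It went in with less than 2 N of resistance, so I did not correct it.

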